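# Find the full test-tile tin by its weight and set it in the cradle

## Task

One of the three identical closed tins in the dark wooden rack is full of glaze test tiles, the other two hold only a few: lift them to feel which is the heavy one, and stand it upright in the steel cradle, flat on the base plate and midway between the open sides. The cradle's cheeks cover the faces by which a tin is held in the rack, so set it down on the open bench on the way and take it again by its other two faces. The light tins must end standing in their own rack bays; knock no tin over and leave the other things on the bench where they are.

Things in the scene. Friction and masses are not known exactly. Their poses are not given: they have to be found in the camera images.
- tin_a: One of three outwardly identical closed plain metal tins, 48 (its x) x 62 (y) x 100 (z) mm. Origin: centre of the underside, z up. Starts in a rack bay, axes along the rack's. One tin, drawn anew each time whatever its name, is full: 0.62 to 0.95 kg in all; the other two hold a few tiles: 0.22 to 0.36 kg. Contents can shift about 1 mm.
- tin_b: One of three outwardly identical closed plain metal tins, 48 (its x) x 62 (y) x 100 (z) mm. Origin: centre of the underside, z up. Starts in a rack bay, axes along the rack's. One tin, drawn anew each time whatever its name, is full: 0.62 to 0.95 kg in all; the other two hold a few tiles: 0.22 to 0.36 kg. Contents can shift about 1 mm.
- tin_c: One of three outwardly identical closed plain metal tins, 48 (its x) x 62 (y) x 100 (z) mm. Origin: centre of the underside, z up. Starts in a rack bay, axes along the rack's. One tin, drawn anew each time whatever its name, is full: 0.62 to 0.95 kg in all; the other two hold a few tiles: 0.22 to 0.36 kg. Contents can shift about 1 mm.
- rack: Fixed dark wooden rack: base 80 (x) x 234 (y) x 8 mm, four upright dividers 5 mm thick, 60 mm deep, tops 106 mm above the bench. Three bays 70 mm wide, centred at y = -75, 0, 75 mm, open at +x and -x: a tin in a bay (8 mm above the bench) can be gripped only across its 48 mm and moves straight up and down. Origin: centre of the underside, z up.
- cradle: Fixed dark steel cradle: base plate 110 (x) x 94 (y) x 8 mm; two upright cheeks 46 mm wide (y), 57 mm apart along x, flaring outward above 105 mm, tops 121 mm above the bench (a seated tin's top: 108). Open at +y, -y and above. A tin fits with its x along the cradle's x, either way round; its 62 mm (y) is then free to grip. Origin: centre of the underside, z up.
- cradle_seat (a point): Where the centre of the full tin's underside belongs: middle of the top of the cradle's base plate, 8 mm above the bench; axes as the cradle's.
- glaze_jar: Bystander: squat lidded jar, 64 mm across, 85 mm tall, beyond the middle of the bench. Origin: centre of the underside.
- mixing_bowl: Bystander: red plastic bowl, 170 mm across, 90 mm tall, at the left. Origin: centre of the underside.
- mug: Bystander: white mug, 80 mm across, 90 mm tall, at the right. Origin: centre of the underside.
- brush: Bystander: brush lying near the robot at the left. Origin: underside, on its axis.
- spatula: Bystander: spatula lying along the right side. Origin: underside, on its axis.
- bisque_tile: Bystander: flat terracotta tile, 100 x 100 x 9 mm, lying near the robot at the right. Origin: centre of the underside.
- stain_bottle: Bystander: bottle, 50 mm across, 120 mm tall, standing about 130 mm beyond the cradle (its +x). Origin: centre of the underside.
Not all that is in view belongs to the job. Leave any yellow look-alike of the tin_c alone.

How it is judged:
By the outcome, as a careful person would: the job done as asked, in the order asked, and still so for the second after the job is handed in, with the robot touching nothing.
It also fails if it takes over 72 s, if anything falls off the work surface, if the arm or the gripper's body presses on something with over 40 N, if the wrist force passes 120 N, or if a joint passes its speed limit or range.

## Robot

A 6-joint arm with a two-finger parallel gripper is mounted at the origin on the work surface. World frame = base frame: x ahead of the robot, y to its left, z up, the work surface at z = 0. Lengths are in mm, angles in rad, forces in N, time in s.
With the tool pointing down it reaches from about 325 to 775 mm from the base axis. Payload 5.5 kg.
Tool frame: the origin (TCP) lies at the very end of the fingers, on their centre line; the grasp point (between the pads) lies 19 mm behind it; z points along the fingers, y is the line along which they close (so a half turn about z gives the same grasp; the last joint's range is limited). The gripper opens to 88 mm and grips with 3 to 60 N. Pads are 20 mm wide; open, the fingers measure 115 mm over their backs; the gripper's body (75 mm by 178 mm) begins 61 mm behind the grasp point.
Start: joints at [-1.325, 0.091, 1.231, -0, 1.82, -0.057], TCP at [178.916, -572.718, 222.631] pointing down, gripper open.
Joint ranges: [-2.87, 2.87], [-0.86, 2.18], [0.17, 2.46], [-1.51, 4.65], [0.06, 2.69], [-2.65, 2.65]. Speed limits (rad/s): [2.57, 2.57, 3.01, 3.14, 3.14, 3.14].

## Interface

Orientations are given as a unit quaternion [x, y, z, w].
In Python, from bench import robot, viewer, job gives the robot as it stands. The module is installed in compiled form; this text tells all that it offers.
- The arm moves only by the tool jog_arm, never from a script. Its argument "targets" is a list that holds one entry, the list of rows, each a list of 6 numbers: the shift along the tool's x, y, z each as a share of 0.02 m, from -1 to 1, then the turn, a rotation vector about the tool's x, y, z each as a share of 8 degrees, from -1 to 1. In form: [[[x, y, z, ax, ay, az], ...]]. A call has 1 to 10 rows; each row shifts and turns the commanded pose from where the row before left it, along the tool's axes as they then stand; what a row does not reach is not made up. A row lasts 1/10 s, in which the tool goes at most 50 mm and 8.59 degrees, less where a joint would pass 70% of its speed; a pose out of reach is approached as far as the arm can. A call with a number of a shift or a turn outside -1 to 1 is refused whole. A call with a gripper value outside its range is refused whole. "fingers" is the opening, from -1 (shut) to 1 (fully open), so that 0 is half open, set as the call begins (left out, the last holds). The fingers move at their own pace and stop on an object; the grip force is fixed at half the most. Time passes only in rows, so rows that do not move let the fingers close. It gives the time, the measured TCP pose, the force, the opening and the grip force at its end, in the units of the state.
- robot.observe(): the state, without advancing time (a new reading comes with each control period).
- viewer.grab_frame(name): name is "scene" or "top" or "wrist"; returns (picture, depth): 480x640x3 uint8, red, green, blue; 480x640 float32, mm along the optical axis (not along the pixel's ray), 0 where there is no reading.
- viewer.calibration(name): a dict with "K" (3x3 intrinsics, pixels), "R" (3x3) and "t" (3): a world point X has camera coordinates R X + t; the wrist camera has in their place "T_tool_cam" (4x4, takes a point from camera to tool coordinates, whose origin is the TCP and whose axes are the flange's). Camera axes: x right, y down, z forward; pixel columns grow to the right and rows downward; lengths in mm; the calibration is good to about 2 mm. A picture is of the moment at which its call begins: read the wrist's pose just before it. calibration takes no time and is no camera call.
- job.hand_in(): hands the job in; it is judged then, once.
The state is a dict: "time": time; "joints": joint angles; "qvel": joint speeds; "tau": joint torques, N m; "tool_pos": TCP position; "tcp_rot": TCP orientation; "wrist_force": force on the tool from outside, world axes, zero at the start; "wrist_torque": the same for the moment, N m; "grip_width": finger opening in mm; "gripper_force": force on a finger pad.
Only numpy, scipy, OpenCV 4.12 (cv2) and the standard library are available. Lean on these libraries where they do the work, as an engineer would, in place of code of your own. Each camera call takes 0.05 s, during which the arm holds its last target. There are 200 camera calls.

## Working session

There is one attempt and no reset: what is moved stays moved. The work goes in short steps, Python scripts to look and compute and a tool call to move; the robot and the scene stay as the last step left them, time stands still between calls to the robot, and variables do not carry over. Pictures are saved under pics/ and viewed, at most 10 in all, crops included, and the job is handed in when it is done.

Besides the shell and the picture viewer there is one more tool, called after "Request:" as name(argument=value, ...), one argument or row to a line, values as JSON. jog_arm: Moves the arm, as the interface text tells. Shift numbers are shares of 0.02 m and turn numbers shares of 8 degrees, none past 1 either way. Its arguments: {"type":"object","properties":{"targets":{"type":"array"},"fingers":{"type":"number"}},"required":["targets"]}

```bash
mkdir -p pics; python3 - <<'E'
from bench import robot, viewer
import cv2,numpy as np
o=robot.observe();print({k:np.round(v,3).tolist() for k,v in o.items()})
for n in("scene","top"):
    p,d=viewer.grab_frame(n);cv2.imwrite(f"pics/{n}0.png",p[:,:,::-1]);np.save(f"{n}_d.npy",d)
    c=viewer.calibration(n);print(n,{k:np.round(v,3).tolist() for k,v in c.items()})
print(viewer.calibration("wrist"))
E
```

```text
{'time': 0.0, 'joints': [-1.325, 0.092, 1.232, -0.0, 1.82, -0.057], 'qvel': [-0.001, 0.002, 0.0, 0.0, 0.0, 0.001], 'tau': [0.001, -44.645, -40.644, 0.07, 0.029, -0.0], 'tool_pos': [178.838, -572.402, 221.49], 'tcp_rot': [0.989, 0.151, -0.0, -0.001], 'wrist_force': [0.285, 0.264, -1.247], 'wrist_torque': [0.005, 0.023, -0.001], 'gripper_force': 0.0, 'grip_width': 87.906}
scene {'K': [[452.821, 0.0, 320.82], [0.0, 452.821, 236.462], [0.0, 0.0, 1.0]], 'R': [[0.762, 0.647, 0.004], [0.496, -0.581, -0.645], [-0.415, 0.493, -0.764]], 't': [-383.479, -243.824, 1383.491]}
top {'K': [[594.203, 0.0, 319.99], [0.0, 594.203, 246.46], [0.0, 0.0, 1.0]], 'R': [[-0.013, -1.0, -0.0], [-0.995, 0.013, -0.103], [0.103, -0.001, -0.995]], 't': [-13.729, 511.255, 1434.211]}
{'K': array([[383.05111747,   0.        , 323.12258811],
       [  0.        , 383.05111747, 237.01488391],
       [  0.        ,   0.        ,   1.        ]]), 'T_tool_cam': array([[ 2.86155679e-04, -9.64862828e-01, -2.62753957e-01,
         7.12442554e+01],
       [ 9.99999933e-01,  3.35686481e-04, -1.43616288e-04,
         7.11729840e-01],
       [ 2.26772969e-04, -2.62753898e-01,  9.64862859e-01,
        -1.62308503e+02],
       [ 0.00000000e+00,  0.00000000e+00,  0.00000000e+00,
         1.00000000e+00]])}
```

View pics/scene0.png

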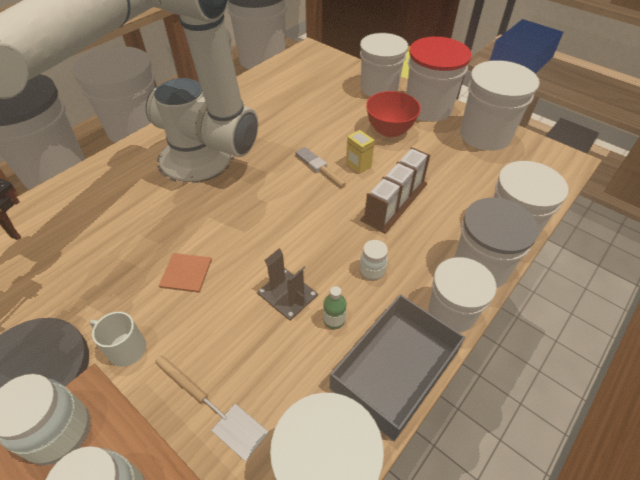

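View pics/top0.png

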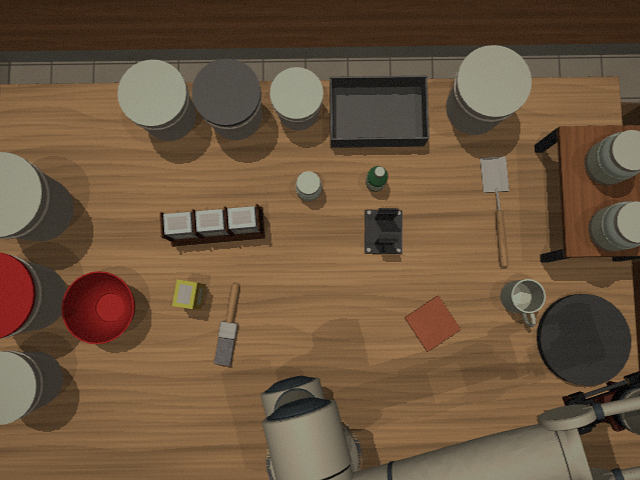

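Scene: the rack is at about (213,224) in the top view, with tins at (179,225), (210,222) and (243,219). The cradle is at (384,231), the jar at (309,185) and the bottle at (377,179). Candidates for "tin": the three grey/white-topped tins in the rack, the yellow look-alike at (186,294), which I leave alone, and the jar at (309,185), which is round. I choose the three in the rack.

```bash
cat > h.py <<'E'
import numpy as np,cv2
from bench import robot,viewer
from scipy.spatial.transform import Rotation as Rn
def cam(n,o=None):
    c=viewer.calibration(n)
    if n!="wrist": return c["K"],c["R"],c["t"]
    o=o or robot.observe();T=np.eye(4);T[:3,:3]=Rn.from_quat(o["tcp_rot"]).as_matrix();T[:3,3]=o["tool_pos"]
    M=np.linalg.inv(T@c["T_tool_cam"]);return c["K"],M[:3,:3],M[:3,3]
def plane(uv,z,C):
    K,R,t=C;uv=np.atleast_2d(uv);d=np.c_[uv,np.ones(len(uv))]@np.linalg.inv(K).T@R;o=-R.T@t
    return o+d*((z-o[2])/d[:,2])[:,None]
def world(d,C):
    K,R,t=C;v,u=np.mgrid[:480,:640];p=np.c_[u.ravel(),v.ravel(),np.ones(u.size)]@np.linalg.inv(K).T*d.reshape(-1,1)
    return ((p-t)@R).reshape(480,640,3)
def rect(mask,z,C):
    cs,_=cv2.findContours(mask.astype(np.uint8),0,2);out=[]
    for c in cs:
        if cv2.contourArea(c)<60: continue
        w=plane(c[:,0].astype(float),z,C)[:,:2].astype(np.float32)
        out.append(cv2.minAreaRect(w))
    return out
E
python3 - <<'E'
from h import *
img=cv2.imread("pics/top0.png");d=np.load("top_d.npy");C=cam("top");W=world(d,C)
hsv=cv2.cvtColor(img,cv2.COLOR_BGR2HSV)
roi=np.zeros((480,640),bool);roi[195:250,155:270]=1
br=roi&(W[...,2]>90)&(hsv[...,2]>120)
print("tins",[np.round(np.r_[r[0],r[1],r[2]],1).tolist() for r in rect(br,108,C)])
rk=roi&(W[...,2]>60)
print("racktop",[np.round(np.r_[r[0],r[1],r[2]],1).tolist() for r in rect(rk,107,C)])
roi[:]=0;roi[195:265,350:420]=1
wood=cv2.inRange(hsv,(5,60,90),(25,255,255))>0
print("cradle",[np.round(np.r_[r[0],r[1],r[2]],1).tolist() for r in rect(roi&~wood&(W[...,2]<25),8,C)])
up=roi&(W[...,2]>60)
print("cheeks",[np.round(np.r_[r[0],r[1],r[2]],1).tolist() for r in rect(up,121,C)])
print(np.median(W[...,2][222:228,205:215]),np.median(W[350:400,50:200,2]))
a=cv2.resize(img[190:265,150:280],None,fx=4,fy=4,interpolation=2);b=cv2.resize(img[195:270,340:430],None,fx=4,fy=4,interpolation=2)
v=np.zeros((600,520,3),np.uint8);v[:300]=a;v[300:,:360]=b;cv2.imwrite("pics/crop.png",v)
E
```

```text
tins [[563.0, 312.1, 47.6, 62.4, 4.3], [568.6, 237.3, 47.6, 62.5, 4.2], [575.1, 162.6, 49.8, 62.5, 4.0]]
racktop [[564.9, 235.8, 65.4, 233.7, 4.2]]
cradle [[549.8, -177.4, 93.2, 110.7, 89.2]]
cheeks [[514.2, -173.6, 48.4, 9.3, 89.2], [578.3, -175.3, 22.7, 49.8, 2.3]]
108.13668109409292 -0.25450017098726674
```

View pics/crop.png

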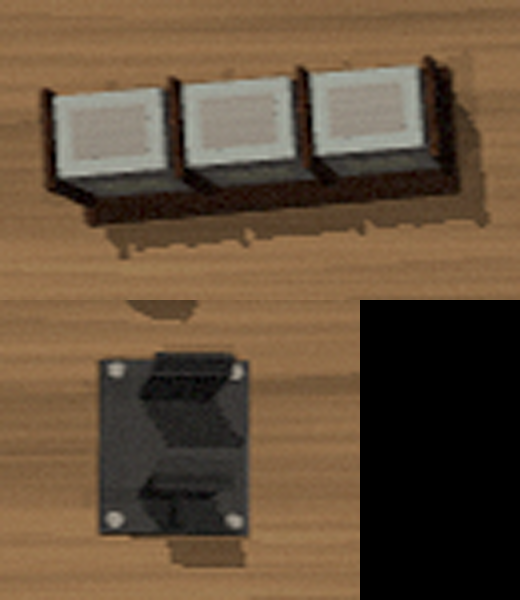

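The crop confirms three pale-topped metal tins in the dark rack (yaw about 4.3°), and an empty cradle roughly square to the world axes with its plate centre near (550,-177). I'll turn first, then travel to above the rack's near tin.

Request:
jog_arm(
  targets=[
    [[0,0,0,0,0,-0.96],[0,0,0,0,0,-0.96],[0,0,0,0,0,-0.96],[0,0,0,0,0,-0.96],[0,0,0,0,0,-0.96],[0,0,0,0,0,-0.96],[0,0,0,0,0,-0.96],[0,0,0,0,0,-0.96],[0,0,0,0,0,-0.96],[0,0,0,0,0,-0.96]],
  ],
  fingers=1,
)

```text
time: 1.1
tool_pos: [178.9, -572.5, 222.0]
tcp_rot: [0.679, 0.734, 0.0, -0.0]
wrist_force: [-0.4, -0.1, 0.9]
grip_width: 87.7
gripper_force: 0.0
```

Request:
jog_arm(
  targets=[
    [[0.98,0.62,0,0,0,0],[0.98,0.62,0,0,0,0],[0.98,0.62,0,0,0,0],[0.98,0.62,0,0,0,0],[0.98,0.62,0,0,0,0],[0.98,0.62,0,0,0,0],[0.98,0.62,0,0,0,0],[0.98,0.62,0,0,0,0],[0.98,0.62,0,0,0,0],[0.98,0.62,0,0,0,0]],
  ],
)

```text
time: 2.1
tool_pos: [288.6, -367.3, 222.2]
tcp_rot: [0.681, 0.732, 0.0, -0.0]
wrist_force: [1.0, -1.9, 0.3]
grip_width: 87.9
gripper_force: 0.0
```

Request:
jog_arm(
  targets=[
    [[0.98,0.62,0,0,0,0],[0.98,0.62,0,0,0,0],[0.98,0.62,0,0,0,0],[0.98,0.62,0,0,0,0],[0.98,0.62,0,0,0,0],[0.98,0.62,0,0,0,0],[0.98,0.62,0,0,0,0],[0.98,0.62,0,0,0,0],[0.98,0.62,0,0,0,0],[0.98,0.62,0,0,0,0]],
  ],
)

```text
time: 3.1
tool_pos: [398.1, -162.8, 222.2]
tcp_rot: [0.681, 0.732, -0.0, -0.0]
wrist_force: [-0.1, -0.1, -0.3]
grip_width: 88.0
gripper_force: 0.0
```

Request:
jog_arm(
  targets=[
    [[0.98,0.62,0,0,0,0],[0.98,0.62,0,0,0,0],[0.98,0.62,0,0,0,0],[0.98,0.62,0,0,0,0],[0.98,0.62,0,0,0,0],[0.98,0.62,0,0,0,0],[0.98,0.62,0,0,0,0],[0.98,0.62,0,0,0,0],[0.98,0.62,0,0,0,0],[0.98,0.62,0,0,0,0]],
  ],
)

```text
time: 4.1
tool_pos: [507.6, 41.6, 222.1]
tcp_rot: [0.681, 0.732, -0.0, -0.0]
wrist_force: [-0.5, -0.0, 0.8]
grip_width: 87.9
gripper_force: 0.0
```

Request:
jog_arm(
  targets=[
    [[0.96,0.63,0,0,0,0],[0.96,0.63,0,0,0,0],[0.96,0.63,0,0,0,0],[0.96,0.63,0,0,0,0],[0.96,0.63,0,0,0,0],[0.96,0.63,0,0,0,0],[0,0,0,0,0,0]],
  ],
)

```text
time: 4.8
tool_pos: [574.7, 163.0, 221.1]
tcp_rot: [0.68, 0.733, -0.001, -0.001]
wrist_force: [-0.0, -1.0, 0.1]
grip_width: 87.7
gripper_force: 0.0
```

```bash
python3 - <<'E'
from h import *
o=robot.observe();C=cam("wrist",o);p,d=viewer.grab_frame("wrist");img=p[:,:,::-1].copy();cv2.imwrite("pics/w1.png",img)
print(np.round(o["tool_pos"],1),np.round(o["tcp_rot"],4),np.round(o["wrist_force"],2))
W=world(d,C);m=(W[...,2]>96)&(W[...,2]<125)&(d>0)&(W[...,0]>500)&(W[...,0]<640)&(W[...,1]>100)&(W[...,1]<370)
b=m&(img.max(2)>110);b=cv2.morphologyEx(b.astype(np.uint8),2,np.ones((5,5)))
print([np.round(np.r_[r[0],r[1],r[2]],1).tolist() for r in rect(b,108,C)])
E
```

```text
[574.7 163.  221.1] [ 6.802e-01  7.331e-01 -6.000e-04 -9.000e-04] [-0.05 -0.97  0.08]
[[576.5, 161.3, 48.0, 63.0, 4.4], [570.8, 235.5, 48.1, 61.4, 4.3], [566.1, 297.2, 48.0, 36.5, 4.3]]
```

View pics/w1.png

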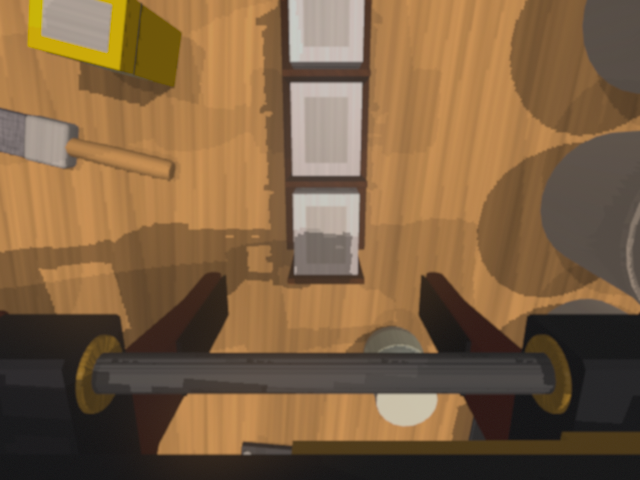

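The wrist view shows the near tin at (326,232), the middle one at (326,128) and the far one at (326,30). The fingers straddle the near tin's axis to within 1–2 mm. Next I descend, grip and weigh.

Request:
jog_arm(
  targets=[
    [[-0.05,0.07,0,0,0,0],[0,0,1,0,0,0],[0,0,1,0,0,0],[0,0,1,0,0,0],[0,0,1,0,0,0],[0,0,1,0,0,0],[0,0,1,0,0,0],[0,0,1,0,0,0],[0,0,1,0,0,0],[0,0,0,0,0,0]],
  ],
)

```text
time: 5.85
tool_pos: [573.9, 158.6, 59.3]
tcp_rot: [0.681, 0.732, -0.002, -0.002]
wrist_force: [-0.7, 0.1, -0.6]
grip_width: 88.0
gripper_force: 0.0
```

Request:
jog_arm(
  targets=[
    [[0,0,0,0,0,0],[0,0,0,0,0,0],[0,0,0,0,0,0],[0,0,0,0,0,0],[0,0,0,0,0,0],[0,0,0,0,0,0]],
  ],
  fingers=-1,
)

```text
time: 6.45
tool_pos: [576.2, 160.2, 63.1]
tcp_rot: [0.681, 0.732, 0.0, 0.0]
wrist_force: [0.7, -0.0, 1.0]
grip_width: 48.2
gripper_force: 30.0
```

Request:
jog_arm(
  targets=[
    [[0,0,-0.3,0,0,0],[0,0,-0.3,0,0,0],[0,0,0,0,0,0],[0,0,0,0,0,0],[0,0,0,0,0,0]],
  ],
)

```text
time: 6.95
tool_pos: [575.7, 160.1, 74.3]
tcp_rot: [0.681, 0.732, -0.0, -0.0]
wrist_force: [0.3, 0.4, -3.8]
grip_width: 47.9
gripper_force: 30.0
```

Request:
jog_arm(
  targets=[
    [[0,0,0,0,0,0],[0,0,0,0,0,0]],
  ],
)

```text
time: 7.15
tool_pos: [575.8, 160.1, 74.4]
tcp_rot: [0.681, 0.732, -0.0, -0.0]
wrist_force: [0.4, -0.7, -2.8]
grip_width: 47.8
gripper_force: 30.0
```

It weighs about 3.3 N, so it's light. I put it back and move to the middle tin.

Request:
jog_arm(
  targets=[
    [[0,0,0.2,0,0,0],[0,0,0.2,0,0,0],[0,0,0.2,0,0,0],[0,0,0,0,0,0],[0,0,0,0,0,0]],
  ],
)

```text
time: 7.65
tool_pos: [576.0, 160.1, 63.0]
tcp_rot: [0.681, 0.732, 0.0, 0.0]
wrist_force: [-2.3, -0.0, 0.3]
grip_width: 48.0
gripper_force: 30.0
```

Request:
jog_arm(
  targets=[
    [[0,0,0,0,0,0],[0,0,0,0,0,0],[0,0,0,0,0,0],[0,0,0,0,0,0],[0,0,0,0,0,0]],
  ],
  fingers=1,
)

```text
time: 8.15
tool_pos: [576.0, 160.2, 62.6]
tcp_rot: [0.681, 0.732, 0.0, 0.0]
wrist_force: [0.0, 0.2, 1.0]
grip_width: 84.1
gripper_force: 0.0
```

Request:
jog_arm(
  targets=[
    [[0,0,-1,0,0,0],[0,0,-1,0,0,0],[0,0,-1,0,0,0],[0,0,-1,0,0,0],[0,0,-1,0,0,0],[0,0,0,0,0,0]],
  ],
)

```text
time: 8.75
tool_pos: [577.3, 160.4, 166.3]
tcp_rot: [0.681, 0.732, 0.002, 0.002]
wrist_force: [0.2, 0.7, 0.4]
grip_width: 87.6
gripper_force: 0.0
```

Request:
jog_arm(
  targets=[
    [[0.95,0,0,0,0,0],[0.95,0,0,0,0,0],[0.95,0,0,0,0,0],[0.95,0,0,0,0,0],[0,0,0.8,0,0,0],[0,0,1,0,0,0],[0,0,1,0,0,0],[0,0,1,0,0,0],[0,0,1,0,0,0],[0,0,0.2,0,0,0]],
  ],
)

```text
time: 9.75
tool_pos: [568.2, 234.1, 57.2]
tcp_rot: [0.681, 0.732, -0.003, -0.002]
wrist_force: [-1.1, -0.9, -0.4]
grip_width: 87.8
gripper_force: 0.0
```

Request:
jog_arm(
  targets=[
    [[0,0,0,0,0,0],[0,0,0,0,0,0],[0,0,0,0,0,0],[0,0,0,0,0,0],[0,0,0,0,0,0],[0,0,0,0,0,0]],
  ],
  fingers=-1,
)

```text
time: 10.35
tool_pos: [570.7, 236.1, 63.3]
tcp_rot: [0.681, 0.732, 0.0, 0.0]
wrist_force: [0.4, -0.0, 1.3]
grip_width: 48.0
gripper_force: 30.0
```

Request:
jog_arm(
  targets=[
    [[0,0,-0.3,0,0,0],[0,0,-0.3,0,0,0],[0,0,0,0,0,0],[0,0,0,0,0,0],[0,0,0,0,0,0]],
  ],
)

```text
time: 10.85
tool_pos: [570.3, 235.9, 74.3]
tcp_rot: [0.681, 0.732, -0.0, -0.0]
wrist_force: [0.9, -0.3, -3.0]
grip_width: 47.9
gripper_force: 30.0
```

Request:
jog_arm(
  targets=[
    [[0,0,0,0,0,0]],
  ],
)

```text
time: 10.95
tool_pos: [570.2, 235.9, 74.2]
tcp_rot: [0.681, 0.732, -0.0, -0.0]
wrist_force: [-0.1, 0.0, -1.6]
grip_width: 47.6
gripper_force: 30.0
```

This one is light too (about 2.3 N), so the far tin should be the heavy one. I put this one back and lift the far tin.

Request:
jog_arm(
  targets=[
    [[0,0,0.2,0,0,0],[0,0,0.2,0,0,0],[0,0,0.2,0,0,0],[0,0,0,0,0,0],[0,0,0,0,0,0]],
  ],
)

```text
time: 11.45
tool_pos: [570.4, 235.9, 63.2]
tcp_rot: [0.681, 0.732, 0.0, 0.0]
wrist_force: [-1.3, -0.8, 3.6]
grip_width: 47.8
gripper_force: 30.0
```

Request:
jog_arm(
  targets=[
    [[0,0,0,0,0,0],[0,0,0,0,0,0],[0,0,0,0,0,0],[0,0,0,0,0,0],[0,0,0,0,0,0]],
  ],
  fingers=1,
)

```text
time: 11.95
tool_pos: [570.5, 235.9, 62.5]
tcp_rot: [0.681, 0.732, -0.0, -0.0]
wrist_force: [0.2, -0.1, 0.1]
grip_width: 84.2
gripper_force: 0.0
```

Request:
jog_arm(
  targets=[
    [[0,0,-1,0,0,0],[0,0,-1,0,0,0],[0,0,-1,0,0,0],[0,0,-1,0,0,0],[0,0,-1,0,0,0],[0,0,0,0,0,0]],
  ],
)

```text
time: 12.55
tool_pos: [571.8, 236.4, 166.4]
tcp_rot: [0.681, 0.732, 0.003, 0.001]
wrist_force: [-0.3, 0.3, 0.7]
grip_width: 87.7
gripper_force: 0.0
```

Request:
jog_arm(
  targets=[
    [[0.94,0,0,0,0,0],[0.94,0,0,0,0,0],[0.94,0,0,0,0,0],[0.94,0,0,0,0,0],[0,0,0.8,0,0,0],[0,0,1,0,0,0],[0,0,1,0,0,0],[0,0,1,0,0,0],[0,0,1,0,0,0],[0,0,0.2,0,0,0]],
  ],
)

```text
time: 13.55
tool_pos: [563.0, 309.8, 57.7]
tcp_rot: [0.681, 0.732, -0.003, -0.001]
wrist_force: [-0.3, 0.5, -0.4]
grip_width: 87.9
gripper_force: 0.0
```

Request:
jog_arm(
  targets=[
    [[0,0,0,0,0,0],[0,0,0,0,0,0],[0,0,0,0,0,0],[0,0,0,0,0,0],[0,0,0,0,0,0],[0,0,0,0,0,0]],
  ],
  fingers=-1,
)

```text
time: 14.15
tool_pos: [565.3, 311.0, 63.3]
tcp_rot: [0.681, 0.732, 0.0, 0.0]
wrist_force: [-0.2, -0.2, 2.5]
grip_width: 48.1
gripper_force: 30.0
```

Request:
jog_arm(
  targets=[
    [[0,0,-0.3,0,0,0],[0,0,-0.3,0,0,0],[0,0,0,0,0,0],[0,0,0,0,0,0],[0,0,0,0,0,0]],
  ],
)

```text
time: 14.65
tool_pos: [564.7, 310.7, 73.9]
tcp_rot: [0.681, 0.732, -0.001, -0.0]
wrist_force: [-0.4, 0.3, -7.5]
grip_width: 47.9
gripper_force: 30.0
```

It weighs about 7.5 N: this is the full tin. I lift it out and carry it to open bench near (460, 0).

Request:
jog_arm(
  targets=[
    [[0,0,-0.4,0,0,0],[0,0,-0.8,0,0,0],[0,0,-1,0,0,0],[0,0,-1,0,0,0],[0,0,-1,0,0,0],[0,0,-0.9,0,0,0],[0,0,-0.5,0,0,0],[0,0,0,0,0,0],[0,0,0,0,0,0]],
  ],
)

```text
time: 15.55
tool_pos: [564.9, 310.9, 186.5]
tcp_rot: [0.681, 0.732, -0.0, -0.0]
wrist_force: [1.3, -0.3, -9.2]
grip_width: 47.8
gripper_force: 30.0
```

Request:
jog_arm(
  targets=[
    [[-0.3,-0.13,0,0,0,0],[-0.6,-0.25,0,0,0,0],[-0.9,-0.38,0,0,0,0],[-0.9,-0.38,0,0,0,0],[-0.9,-0.38,0,0,0,0],[-0.9,-0.38,0,0,0,0],[-0.9,-0.38,0,0,0,0],[-0.9,-0.38,0,0,0,0],[-0.9,-0.38,0,0,0,0],[-0.9,-0.38,0,0,0,0]],
  ],
)

```text
time: 16.55
tool_pos: [507.4, 142.7, 186.0]
tcp_rot: [0.681, 0.732, -0.001, -0.0]
wrist_force: [-0.4, 0.6, -7.1]
grip_width: 47.9
gripper_force: 30.0
```

Request:
jog_arm(
  targets=[
    [[-0.9,-0.38,0,0,0,0],[-0.9,-0.38,0,0,0,0],[-0.9,-0.38,0,0,0,0],[-0.9,-0.38,0,0,0,0],[-0.9,-0.38,0,0,0,0],[-0.9,-0.38,0,0,0,0],[-0.6,-0.25,0,0,0,0],[-0.3,-0.13,0,0,0,0],[0,0,0,0,0,0.64],[0,0,0,0,0,0]],
  ],
)

```text
time: 17.55
tool_pos: [464.4, 14.8, 186.5]
tcp_rot: [0.714, 0.701, 0.0, -0.0]
wrist_force: [-0.4, -0.2, -7.7]
grip_width: 48.0
gripper_force: 30.0
```

Request:
jog_arm(
  targets=[
    [[0,0,0.4,0,0,0],[0,0,0.8,0,0,0],[0,0,1,0,0,0],[0,0,1,0,0,0],[0,0,1,0,0,0],[0,0,1,0,0,0],[0,0,0.6,0,0,0],[0,0,0.3,0,0,0],[0,0,0.1,0,0,0],[0,0,0.1,0,0,0]],
  ],
)

```text
time: 18.55
tool_pos: [465.0, 14.9, 61.2]
tcp_rot: [0.713, 0.701, 0.0, 0.0]
wrist_force: [0.7, -0.0, -8.1]
grip_width: 48.4
gripper_force: 30.0
```

Request:
jog_arm(
  targets=[
    [[0,0,0.1,0,0,0],[0,0,0.1,0,0,0],[0,0,0,0,0,0],[0,0,0,0,0,0]],
  ],
)

```text
time: 18.95
tool_pos: [464.7, 14.9, 56.9]
tcp_rot: [0.713, 0.701, 0.0, 0.0]
wrist_force: [-1.0, 0.8, -7.8]
grip_width: 47.7
gripper_force: 30.0
```

Request:
jog_arm(
  targets=[
    [[0,0,0.08,0,0,0],[0,0,0.05,0,0,0],[0,0,0,0,0,0],[0,0,0,0,0,0]],
  ],
)

```text
time: 19.35
tool_pos: [465.0, 14.8, 55.3]
tcp_rot: [0.713, 0.701, 0.0, 0.001]
wrist_force: [-2.1, -0.9, 3.3]
grip_width: 47.4
gripper_force: 30.0
```

Contact. I release, raise, and turn 90°.

Request:
jog_arm(
  targets=[
    [[0,0,0,0,0,0],[0,0,0,0,0,0],[0,0,0,0,0,0],[0,0,0,0,0,0],[0,0,0,0,0,0]],
  ],
  fingers=1,
)

```text
time: 19.85
tool_pos: [464.6, 14.9, 54.0]
tcp_rot: [0.713, 0.701, 0.0, 0.0]
wrist_force: [-0.6, -0.4, 0.1]
grip_width: 84.4
gripper_force: 0.0
```

Request:
jog_arm(
  targets=[
    [[0,0,-0.5,0,0,0],[0,0,-1,0,0,0],[0,0,-1,0,0,0],[0,0,-1,0,0,0],[0,0,-1,0,0,0],[0,0,-1,0,0,0],[0,0,-1,0,0,0],[0,0,-0.5,0,0,0]],
  ],
)

```text
time: 20.65
tool_pos: [465.2, 14.9, 196.9]
tcp_rot: [0.713, 0.701, 0.001, 0.001]
wrist_force: [-0.6, -0.0, -0.0]
grip_width: 87.6
gripper_force: 0.0
```

Request:
jog_arm(
  targets=[
    [[0,0,0,0,0,0.9],[0,0,0,0,0,0.9],[0,0,0,0,0,0.9],[0,0,0,0,0,0.9],[0,0,0,0,0,0.9],[0,0,0,0,0,0.9],[0,0,0,0,0,0.9],[0,0,0,0,0,0.9],[0,0,0,0,0,0.9],[0,0,0,0,0,0.9]],
  ],
)

```text
time: 21.65
tool_pos: [464.4, 14.9, 194.0]
tcp_rot: [0.989, 0.146, -0.0, -0.0]
wrist_force: [0.3, 0.1, 0.4]
grip_width: 87.8
gripper_force: 0.0
```

Request:
jog_arm(
  targets=[
    [[0,0,0,0,0,0.9],[0,0,0,0,0,0.9],[0,0,0,0,0,0.45],[0,0,0,0,0,0],[0,0,0,0,0,0]],
  ],
)

```text
time: 22.15
tool_pos: [464.5, 14.9, 194.0]
tcp_rot: [1.0, -0.008, -0.0, -0.0]
wrist_force: [-0.3, -0.4, -0.1]
grip_width: 88.0
gripper_force: 0.0
```

```bash
cat > t.py <<'E'
from h import *
import sys
n,zt,x0,x1,y0,y1,thr=sys.argv[1],*map(float,sys.argv[2:8])
o=robot.observe();C=cam(n,o);p,d=viewer.grab_frame(n);img=p[:,:,::-1].copy();cv2.imwrite("pics/"+sys.argv[8],img)
print(np.round(o["tool_pos"],1),"xang",np.degrees(2*np.arctan2(o["tcp_rot"][1],o["tcp_rot"][0])).round(2),np.round(o["tcp_rot"],4))
W=world(d,C);m=(abs(W[...,2]-zt)<12)&(d>0)&(W[...,0]>x0)&(W[...,0]<x1)&(W[...,1]>y0)&(W[...,1]<y1)&(img.max(2)>thr)
m=cv2.morphologyEx(m.astype(np.uint8),2,np.ones((3,3)))
print(n,[np.round(np.r_[r[0],r[1],r[2]],1).tolist() for r in rect(m,zt,C)])
E
python3 t.py wrist 100 400 520 -60 90 0 w2.png; python3 t.py top 100 400 520 -60 90 0 t2.png
```

```text
[464.5  14.9 194. ] xang -0.86 [ 1.0e+00 -7.5e-03 -1.0e-04 -0.0e+00]
wrist [[465.2, 13.8, 62.1, 49.7, 89.2]]
[464.5  14.9 194. ] xang -0.87 [ 1.0e+00 -7.6e-03 -1.0e-04 -0.0e+00]
top []
```

View pics/w2.png

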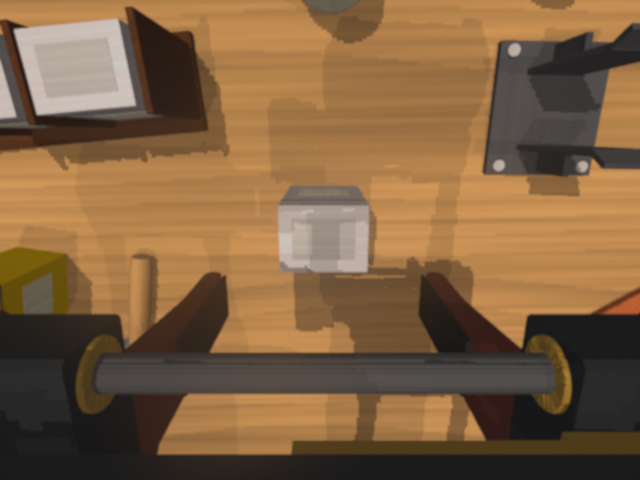

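The wrist view shows the tin upright on the bench at pixel (324,238), square to the fingers and centred to about 1 mm. I regrip it by its 62 mm faces.

Request:
jog_arm(
  targets=[
    [[0,0,0.6,0,0,0],[0,0,1,0,0,0],[0,0,1,0,0,0],[0,0,1,0,0,0],[0,0,1,0,0,0],[0,0,1,0,0,0],[0,0,0.9,0,0,0],[0,0,0.5,0,0,0],[0,0,0,0,0,0]],
  ],
)

```text
time: 23.15
tool_pos: [463.2, 15.0, 51.9]
tcp_rot: [1.0, -0.008, -0.002, -0.0]
wrist_force: [-0.5, 0.2, -0.0]
grip_width: 88.1
gripper_force: 0.0
```

Request:
jog_arm(
  targets=[
    [[0,0,0,0,0,0],[0,0,0,0,0,0],[0,0,0,0,0,0],[0,0,0,0,0,0],[0,0,0,0,0,0]],
  ],
  fingers=-1,
)

```text
time: 23.65
tool_pos: [465.1, 14.9, 54.9]
tcp_rot: [1.0, -0.008, 0.001, 0.0]
wrist_force: [-0.2, 0.5, 3.8]
grip_width: 61.7
gripper_force: 30.0
```

Request:
jog_arm(
  targets=[
    [[0,0,-0.4,0,0,0],[0,0,-0.8,0,0,0],[0,0,-1,0,0,0],[0,0,-1,0,0,0],[0,0,-1,0,0,0],[0,0,-1,0,0,0],[0,0,-1,0,0,0],[0,0,-0.6,0,0,0],[0,0,-0.2,0,0,0],[0,0,0,0,0,0]],
  ],
)

```text
time: 24.65
tool_pos: [464.4, 14.9, 193.6]
tcp_rot: [1.0, -0.008, -0.0, -0.0]
wrist_force: [0.6, -0.4, -8.0]
grip_width: 61.6
gripper_force: 30.0
```

Request:
jog_arm(
  targets=[
    [[0.25,0.35,0,0,0,0],[0.6,0.8,0,0,0,0],[0.75,1,0,0,0,0],[0.75,1,0,0,0,0],[0.75,1,0,0,0,0],[0.6,0.8,0,0,0,0],[0.4,0.5,0,0,0,0],[0.2,0.25,0,0,0,0],[0,0,0,0,0,0],[0,0,0,0,0,0]],
  ],
)

```text
time: 25.65
tool_pos: [548.3, -100.0, 193.8]
tcp_rot: [1.0, -0.008, -0.0, -0.0]
wrist_force: [-1.0, 0.7, -8.4]
grip_width: 61.9
gripper_force: 30.0
```

```bash
python3 - <<'E'
from h import *
o=robot.observe();C=cam("wrist",o);p,d=viewer.grab_frame("wrist");img=p[:,:,::-1].copy();cv2.imwrite("pics/w3.png",img)
print(np.round(o["tool_pos"],1),np.round(o["tcp_rot"],4))
W=world(d,C);hsv=cv2.cvtColor(img,cv2.COLOR_BGR2HSV)
R=(W[...,0]>470)&(W[...,0]<630)&(W[...,1]<-110)&(W[...,1]>-250)&(d>0)
# bolts: bright grey spots on plate
b=R&(abs(W[...,2]-9)<8)&(hsv[...,2]>130)&(hsv[...,1]<50)
n,l,s,c=cv2.connectedComponentsWithStats(b.astype(np.uint8))
for i in range(1,n):
    if s[i,4]>15: print("bolt",c[i].round(1),s[i,4],plane(c[i],9,C).round(1))
for z0,z1 in((114,128),(50,100)):
  u=R&(W[...,2]>z0)&(W[...,2]<z1);P=W[u]
  for k in (0,1):
    q=P[(P[:,0]>549)==k]
    if len(q): print(z0,k,len(q),np.percentile(q,[2,50,98],axis=0)[:,:2].round(1).tolist())
E
```

```text
[ 548.3 -100.   193.8] [ 1.0e+00 -8.2e-03 -4.0e-04 -3.0e-04]
bolt [372.7 155.1] 106 [[ 599.7 -145.5    9. ]]
bolt [456.4 156.3] 110 [[ 597.5 -219.9    9. ]]
114 0 741 [[511.2, -202.5], [516.1, -186.2], [519.3, -168.4]]
114 1 864 [[583.9, -204.1], [588.3, -181.2], [591.8, -159.2]]
50 0 1075 [[521.9, -201.7], [522.7, -182.4], [523.6, -163.2]]
50 1 233 [[581.3, -201.4], [584.8, -161.8], [585.6, -158.7]]
```

View pics/w3.png

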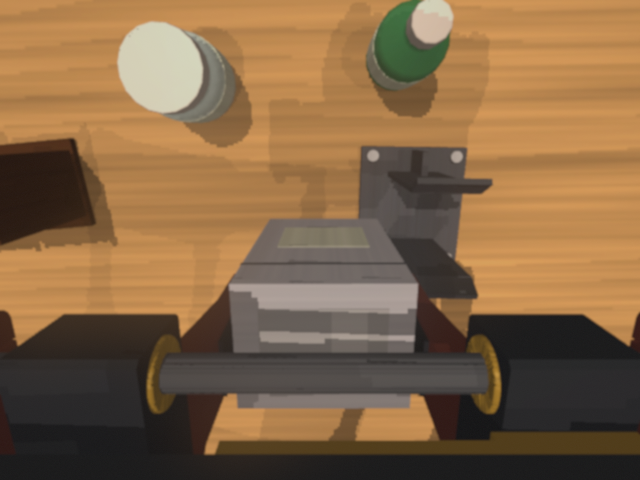

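The wrist view shows the held tin at the lower centre, the cradle's far bolts at (373,155) and (456,156), and its cheeks at (440,185) and (430,260). I move overhead to y ≈ -180 and measure again from there.

Request:
jog_arm(
  targets=[
    [[0.05,0.4,0,0,0,0],[0.05,0.8,0,0,0,0],[0.05,1,0,0,0,0],[0.05,0.8,0,0,0,0],[0,0.6,0,0,0,0],[0,0.4,0,0,0,0],[0,0,0,0,0,0],[0,0,0,0,0,0]],
  ],
)

```text
time: 26.5
tool_pos: [551.3, -180.4, 194.0]
tcp_rot: [1.0, -0.009, -0.0, -0.0]
wrist_force: [-0.1, 0.5, -7.9]
grip_width: 61.9
gripper_force: 30.0
```

```bash
python3 - <<'E'
from h import *
o=robot.observe();C=cam("wrist",o);p,d=viewer.grab_frame("wrist");img=p[:,:,::-1].copy();cv2.imwrite("pics/w4.png",img)
print(np.round(o["tool_pos"],1),np.round(o["tcp_rot"],4))
W=world(d,C);hsv=cv2.cvtColor(img,cv2.COLOR_BGR2HSV)
R=(W[...,0]>470)&(W[...,0]<630)&(W[...,1]<-110)&(W[...,1]>-250)&(d>0)
b=R&(abs(W[...,2]-9)<8)&(hsv[...,2]>130)&(hsv[...,1]<50)
n,l,s,c=cv2.connectedComponentsWithStats(b.astype(np.uint8))
for i in range(1,n):
    if s[i,4]>15: print("bolt",c[i].round(1),s[i,4],plane(c[i],9,C).round(1))
u=R&(W[...,0]>575)&(W[...,2]>112)&(W[...,2]<130)
print("cheek",[np.round(np.r_[r[0],r[1],r[2]],1).tolist() for r in rect(u,121,C)])
t=(abs(W[...,0]-551)<60)&(abs(W[...,1]+180)<60)&(W[...,2]>228)&(W[...,2]<246)
P=W[t];print("tin top",np.percentile(P,[1,99],axis=0).round(1).tolist() if len(P) else None)
# top camera bolts from the first picture
a=cv2.imread("pics/top0.png");h=cv2.cvtColor(a,cv2.COLOR_BGR2HSV);r=np.zeros((480,640),bool);r[205:258,362:406]=1
n,l,s,c=cv2.connectedComponentsWithStats((r&(h[...,2]>110)&(h[...,1]<60)).astype(np.uint8))
for i in range(1,n): print("top bolt",c[i].round(1),s[i,4],plane(c[i],9,cam("top")).round(1))
E
```

```text
[ 551.3 -180.4  194. ] [ 1.0e+00 -8.5e-03 -0.0e+00 -3.0e-04]
bolt [281.7 160.2] 98 [[ 599.7 -145.     9. ]]
bolt [365.2 161.3] 100 [[ 597.5 -219.4    9. ]]
cheek [[587.7, -182.3, 45.6, 7.8, 87.8]]
tin top [[527.3, -220.4, 228.9], [575.4, -142.4, 244.7]]
top bolt [368.5 212. ] 12 [[ 597.9 -143.1    9. ]]
top bolt [398.9 212.7] 9 [[ 595.2 -219.     9. ]]
top bolt [368.4 249.4] 13 [[ 503.9 -140.7    9. ]]
top bolt [398.3 249.9] 9 [[ 501.7 -215.1    9. ]]
```

View pics/w4.png

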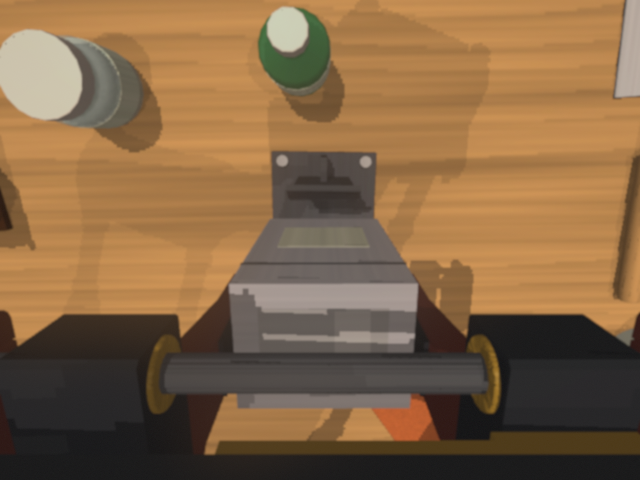

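Far bolts at (282,160) and (365,161). Combined with the top camera, the cradle centre is about (550.8,-179.7) and its yaw about -1.8°. I make a small correction and lower the tin in stages.

Request:
jog_arm(
  targets=[
    [[-0.03,-0.03,0,0,0,0.1],[0,0,0.3,0,0,0],[0,0,0.5,0,0,0],[0,0,0.5,0,0,0],[0,0,0.5,0,0,0],[0,0,0.4,0,0,0],[0,0,0.3,0,0,0],[0,0,0,0,0,0]],
  ],
)

```text
time: 27.35
tool_pos: [550.1, -179.8, 142.5]
tcp_rot: [1.0, -0.015, -0.001, -0.0]
wrist_force: [0.1, -0.1, -7.5]
grip_width: 62.2
gripper_force: 30.0
```

Request:
jog_arm(
  targets=[
    [[0,0,0,0,0,0]],
  ],
)

```text
time: 27.45
tool_pos: [550.7, -180.0, 144.2]
tcp_rot: [1.0, -0.015, 0.0, 0.0]
wrist_force: [-0.3, 0.3, -8.6]
grip_width: 61.8
gripper_force: 30.0
```

Request:
jog_arm(
  targets=[
    [[0,0,0.3,0,0,0],[0,0,0.6,0,0,0],[0,0,0.7,0,0,0],[0,0,0.7,0,0,0],[0,0,0.6,0,0,0],[0,0,0.4,0,0,0],[0,0,0.3,0,0,0],[0,0,0.1,0,0,0],[0,0,0.1,0,0,0],[0,0,0,0,0,0]],
  ],
)

```text
time: 28.45
tool_pos: [550.9, -180.1, 68.4]
tcp_rot: [1.0, -0.015, 0.0, 0.0]
wrist_force: [0.9, -0.2, -7.7]
grip_width: 61.8
gripper_force: 30.0
```

Request:
jog_arm(
  targets=[
    [[0,0,0,0,0,0],[0,0,0.08,0,0,0],[0,0,0.06,0,0,0],[0,0,0,0,0,0],[0,0,0,0,0,0]],
  ],
)

```text
time: 28.95
tool_pos: [550.6, -180.0, 65.2]
tcp_rot: [1.0, -0.015, -0.0, -0.0]
wrist_force: [0.2, 0.4, -8.1]
grip_width: 62.0
gripper_force: 30.0
```

Request:
jog_arm(
  targets=[
    [[0,0,0.06,0,0,0],[0,0,0.05,0,0,0],[0,0,0.03,0,0,0],[0,0,0,0,0,0],[0,0,0,0,0,0]],
  ],
)

```text
time: 29.45
tool_pos: [550.8, -180.0, 63.0]
tcp_rot: [1.0, -0.015, 0.0, 0.0]
wrist_force: [-1.3, 0.2, -4.0]
grip_width: 61.9
gripper_force: 30.0
```

Request:
jog_arm(
  targets=[
    [[0,0,0.04,0,0,0],[0,0,0,0,0,0],[0,0,0,0,0,0]],
  ],
)

```text
time: 29.75
tool_pos: [550.8, -180.0, 63.0]
tcp_rot: [1.0, -0.015, 0.0, 0.0]
wrist_force: [-5.6, 2.2, 4.6]
grip_width: 62.2
gripper_force: 30.0
```

Request:
jog_arm(
  targets=[
    [[0,0,0,0,0,0],[0,0,0,0,0,0],[0,0,0,0,0,0],[0,0,0,0,0,0],[0,0,0,0,0,0]],
  ],
  fingers=1,
)

```text
time: 30.25
tool_pos: [550.8, -180.0, 61.6]
tcp_rot: [1.0, -0.015, 0.0, 0.0]
wrist_force: [-0.0, -0.1, -0.2]
grip_width: 87.6
gripper_force: 0.0
```

Request:
jog_arm(
  targets=[
    [[0,0,-0.5,0,0,0],[0,0,-1,0,0,0],[0,0,-1,0,0,0],[0,0,-1,0,0,0],[0,0,-1,0,0,0],[0,0,-1,0,0,0],[0,0,-1,0,0,0],[0,0,-0.5,0,0,0],[0,0,0,0,0,0],[0,0,0,0,0,0]],
  ],
)

```text
time: 31.25
tool_pos: [550.6, -180.0, 201.1]
tcp_rot: [1.0, -0.015, -0.0, -0.0]
wrist_force: [0.1, 0.7, 0.6]
grip_width: 88.1
gripper_force: 0.0
```

Request:
jog_arm(
  targets=[
    [[-1,0,0,0,0,0],[-1,0,0,0,0,0],[-1,0,0,0,0,0],[-1,0,0,0,0,0],[-1,0,0,0,0,0],[-1,0,0,0,0,0],[0,0,0,0,0,0],[0,0,0,0,0,0]],
  ],
)

```text
time: 32.05
tool_pos: [430.7, -176.2, 200.8]
tcp_rot: [1.0, -0.016, -0.0, -0.0]
wrist_force: [1.5, -0.3, 0.5]
grip_width: 87.9
gripper_force: 0.0
```

```bash
python3 - <<'E'
from h import *
for n in("wrist","top"):
    o=robot.observe();C=cam(n,o);p,d=viewer.grab_frame(n);img=p[:,:,::-1].copy();cv2.imwrite(f"pics/{n}5.png",img)
    print(n,np.round(o["tool_pos"],1),np.round(o["tcp_rot"],4))
    W=world(d,C);h=cv2.cvtColor(img,cv2.COLOR_BGR2HSV)
    R=(abs(W[...,0]-551)<65)&(abs(W[...,1]+180)<60)&(d>0)
    t=R&(abs(W[...,2]-108)<10)&(h[...,2]>100)
    print("tin",[np.round(np.r_[r[0],r[1],r[2]],1).tolist() for r in rect(t,108,C)],np.median(W[t][:,2]) if t.any() else None)
    b=R&(abs(W[...,2]-9)<8)&(h[...,2]>115)&(h[...,1]<60)
    k,l,s,c=cv2.connectedComponentsWithStats(b.astype(np.uint8))
    for i in range(1,k):
        if s[i,4]>6: print("bolt",s[i,4],plane(c[i],9,C).round(1))
E
```

```text
wrist [ 430.7 -176.2  200.8] [ 9.999e-01 -1.560e-02 -2.000e-04 -2.000e-04]
tin [[549.8, -181.0, 62.1, 48.5, 88.4]] 108.42615934759095
bolt 137 [[ 579.  -139.9    9. ]]
bolt 31 [[ 601.9 -219.3    9. ]]
bolt 8 [[ 597.2 -225.8    9. ]]
bolt 13 [[ 574.3 -225.1    9. ]]
bolt 117 [[ 505.9 -142.2    9. ]]
top [ 431.  -176.2  200.9] [ 9.999e-01 -1.550e-02 -3.000e-04 -2.000e-04]
tin [[547.3, -177.2, 58.8, 48.0, 85.8]] 107.29035527838819
bolt 11 [[ 598.1 -143.4    9. ]]
bolt 9 [[ 504.  -140.1    9. ]]
```

View pics/wrist5.png

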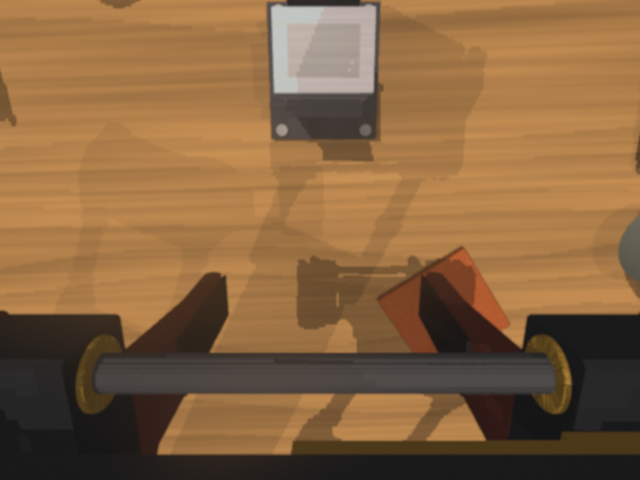

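The wrist view shows the tin seated at (325,50), top at z ≈ 108. The near bolts at (281,130) and (365,130) are symmetric about it, with the same centre to within about 0.5 mm. One last top view for the rack and bystanders.

View pics/top5.png

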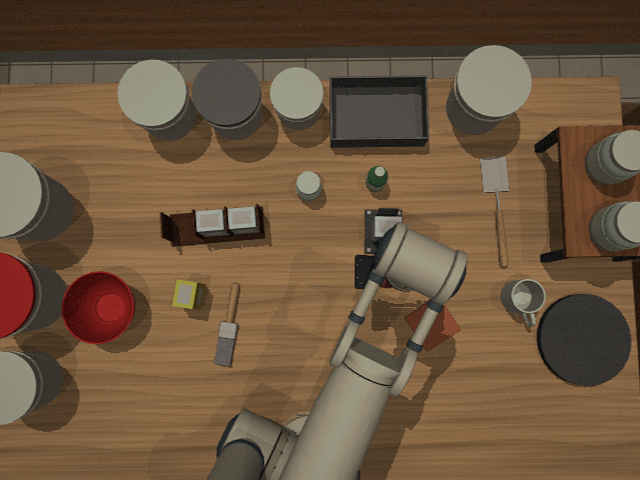

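The light tins stand in their bays at (210,222) and (243,219), the far bay at (180,228) is empty, and the bystanders haven't moved. Handing in.

```bash
python3 -c "
from bench import job
print(job.hand_in())"
```

```text
the job is handed in; nothing more can be done
None
```

The full tin (about 0.8 kg, from the rack bay farthest to the robot's left) stands seated in the cradle, centred within about 1 mm by the wrist camera; both light tins are in their own bays, nothing else moved, and the job is handed in at about 32 s.

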